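Hold a crystal seal blank in the strain viewer's light path

TASK

Check the clear crystal blank for strain before it is engraved: first press the chrome timer plunger on the strain viewer's lamp house right down to its stop to light the lamp and let it spring back, then pick the clear blank from the tray by its two frosted edges only, never putting a finger on its polished windows. Hold it upright in the middle of the light path between lamp lens and analyser, with its windows square across the beam so that the light goes through their centre, without knocking it against the viewer. Finish while still holding it steady there, and leave the other blanks and the tools on the bench where they are.

Things in the scene. Friction and masses are not known exactly. Their poses are not given: they have to be found in the camera images.
- viewer: Strain viewer (polariscope) fixed on the bench, grey-green: flat base 370 mm long (its y) by 120 mm wide (its x), deck top at z = 22 mm. Origin on the bench under the middle of the open gap between lamp lens and analyser; the light runs level along its own +y. The gap is 111 mm long (y = -55 to +55 mm), open above and at both sides.
- lamp_lens (a point): Centre of the lamp's lens, at viewer y = -55 mm, z = 115 mm, at the end of a dark barrel (radius 24 mm, with a ring of radius 27 mm). Behind it the lamp house: 96 mm (x) by 90 mm (y), from y = -85 to -175 mm, flat top at z = 150 mm, steel plunger collar to 157 mm. Axes as the viewer's.
- analyser (a point): Centre of the analyser's face, at viewer y = +55 mm, z = 115 mm: an aluminium ring of radius 34 mm; behind it the black eyepiece tube runs to y = +170 mm on a pillar. Nothing here is higher than z = 149 mm. Axes as the viewer's.
- light_path (a point): Centre of the light path: on the beam axis, mid-gap, 115 mm above the bench. Axes as the viewer's: y along the beam from lamp to analyser, z up.
- plunger (a joint): Travel of the timer plunger on top of the lamp house, m: 0 up (rest), 0.010 fully down on its stop. Spring return: about 3 N to start it, 9 N at the stop.
- plunger_head (a point): Top centre of the plunger's chrome round head (34 mm diameter), 182.5 mm above the bench at rest, over viewer x = 0, y = -130 mm; it moves straight down with the plunger.
- tray: Dark wooden tray fixed on the bench, 270 mm (its x) by 110 mm (y), lined with dark blue felt; floor 8 mm and rim 14 mm above the bench. Origin on the bench under its centre. The three blanks stand upright on it in a row about 75 mm apart, in any order.
- clear_blank: The clear crystal seal blank, a standing prism 18 mm (its x) by 30 mm (its y) by 52 mm high (z), about 75 g; origin at the centre of its underside. The two wide faces, to its +x and -x, are the polished windows; the two narrow faces, to +y and -y, are white frosted, as are the 2 mm bevels between. Grip it across the 30 mm, along its y; 20 N of grip holds it.
- clear_blank_center (a point): Centre of the clear blank, 26 mm above its underside; axes as the blank's.
- clear_blank_windows: The two polished windows of the clear blank (26 mm wide each, 2 mm short of top and bottom); same origin and axes as the blank.
- smoky_blank: A blank of the same size and shape in brown smoky quartz. Leave alone.
- green_blank: A blank of the same size and shape in green stone. Leave alone.
- die: Loose round steel die, 60 mm diameter, 34 mm high, with a brass-coloured relief on top; origin under its centre. Leave alone.
- loupe: Loose black eye loupe, 42 mm diameter, 30 mm high; origin under its centre. Leave alone.
- brush: Loose bench brush, 180 mm long along its x, lying. Leave alone.
- hammer: Loose hammer, 220 mm long along its x, lying. Leave alone.
- tin: Loose round tin with a yellow lid rim, 66 mm diameter, 28 mm high; origin under its centre. Leave alone.
Mind the look-alikes: they are no part of the job. What is shaped like the clear_blank but blue, pink or yellow is not meant.

How it is judged:
By the outcome, as a careful person would: the job done as asked, in the order asked, and still so for the second after the job is handed in, while the arm keeps its last pose, push and grip.
It also fails if it takes over 54 s, if anything falls off the work surface, if the arm or the gripper's body presses on something with over 40 N, if the wrist force passes 120 N, or if a joint passes its speed limit or range.

ROBOT

A 7-joint arm with a two-finger parallel gripper is mounted at the origin on the work surface. World frame = base frame: x ahead of the robot, y to its left, z up, the work surface at z = 0. Lengths are in mm, angles in degrees, forces in N, time in s.
With the tool pointing down it reaches from about 425 to 875 mm from the base axis. Payload 4.7 kg.
Tool frame: the origin (TCP) lies at the very end of the fingers, on their centre line; the grasp point (between the pads) lies 19 mm behind it (grip_depth is the distance from the TCP to the grasp point, in mm); z points along the fingers, y is the line along which they close (so a half turn about z gives the same grasp; the last joint's range is limited). The gripper opens to 87 mm and grips with 3 to 60 N. Pads are 19 mm wide; open, the fingers measure 117 mm over their backs; the gripper's body (75 mm by 190 mm) begins 51 mm behind the grasp point.
Start: joints at [-73.619, 18.392, -4.016, 83.108, 1.295, 78.541, -3.26], TCP at [174.53, 626.151, 222.587] pointing down, gripper open.
Joint ranges: [-163.93, 163.93], [-17.29, 119.83], [-79.2, 71.16], [3.27, 140.29], [-89.18, 269.18], [5.43, 117.66], [-154.24, 154.24]. Speed limits (degrees/s): [147.25, 147.25, 180, 180, 180, 180, 180].

INTERFACE

Orientations are given as a 3x3 rotation matrix whose columns are the frame's x, y, z axes.
In Python, from workcell import read_state, capture, get_calibration, close_job, grip_depth gives the robot as it stands.
- The arm moves only by the shell command python3 -m crank 'ROWS'. ROWS is JSON, a list that holds one entry, the list of rows, each a list of 7 numbers: the shift along the tool's x, y, z in mm, then the turn, a rotation vector about the tool's x, y, z in degrees, then the finger opening in mm, from 0 to 87. In form: [[[x, y, z, wx, wy, wz, claw], ...]]. A call has exactly 8 rows; each row shifts and turns the commanded pose from where the row before left it, along the tool's axes as they then stand; what a row does not reach is not made up. A row lasts 1/12 s, in which the tool goes at most 41.7 mm and 7.16 degrees, less where a joint would pass 70% of its speed; a pose out of reach is approached as far as the arm can. A call is refused whole if a number of a shift passes 41.7 or a number of a turn 7.16, either way. A call with a gripper value outside its range is refused whole. The fingers move at their own pace and stop on an object; the grip force is fixed at half the most. Time passes only in rows, so rows that do not move let the fingers close, or fill a call up. It gives the time, the measured TCP pose, the force, the opening and the grip force at its end, in the units of the state.
- read_state(): the state, without advancing time (a new reading comes with each control period).
- capture(name): name is "scene" or "top" or "wrist"; returns the picture (420x560x3 uint8, red, green, blue); there is no depth.
- get_calibration(name): a dict with "fx", "fy", "cx", "cy" (pixels), "distortion" ([k1, k2, p1, p2, k3] as OpenCV has them; the pictures are not rectified), "R" (3x3) and "t" (3): a world point X has camera coordinates R X + t; the wrist camera has in their place "hand_eye" (4x4, takes a point from camera to tool coordinates, whose origin is the TCP and whose axes are the flange's). Camera axes: x right, y down, z forward; pixel columns grow to the right and rows downward; lengths in mm; the calibration is good to about 2 mm. A picture is of the moment at which its call begins: read the wrist's pose just before it. get_calibration takes no time and is no camera call.
- close_job(): hands the job in; it is judged then, once.
The state is a dict: "t": time; "joint_positions": joint angles; "joint_vel": joint speeds; "joint_efforts": joint torques, N m; "tcp_pos": TCP position; "orientation": TCP orientation; "wrist_force": force on the tool from outside, world axes, zero at the start; "wrist_torque": the same for the moment, N m; "gripper_width": opening from 0.0 (shut) to 1.0 (fully open); "finger_force": force on a finger pad.
Only numpy, scipy, OpenCV 4.12 (cv2) and the standard library are available. Lean on these libraries where they do the work, as an engineer would, in place of code of your own. Each camera call takes 0.05 s, during which the arm holds its last target. There are 200 camera calls.

## Working session

There is one attempt and no reset: what is moved stays moved. The work goes in short steps, Python scripts to look and compute and a shell command to move; the robot and the scene stay as the last step left them, time stands still between calls to the robot, and variables do not carry over. Pictures are saved under pics/ and viewed, at most 10 in all, crops included, and the job is handed in when it is done.

```bash
mkdir -p pics; ls
cat > h.py <<'E'
import numpy as np, cv2
from workcell import read_state, capture, get_calibration, close_job, grip_depth
def cal(name):
    c=get_calibration(name); K=np.array([[c['fx'],0,c['cx']],[0,c['fy'],c['cy']],[0,0,1.]]); d=np.array(c['distortion'],float)
    if 'hand_eye' in c:
        s=read_state(); H=np.array(c['hand_eye']); Rw=np.array(s['orientation']); 
        Rc=Rw@H[:3,:3]; o=Rw@H[:3,3]+np.array(s['tcp_pos'])
        return K,d,Rc.T,-Rc.T@o
    return K,d,np.array(c['R']),np.array(c['t']).ravel()
def plane(c,px,z):
    K,d,R,t=c; p=cv2.undistortPoints(np.array(px,float).reshape(-1,1,2),K,d).reshape(-1,2)
    o=-R.T@t; r=np.c_[p,np.ones(len(p))]@R
    return o+r*((z-o[2])/r[:,2])[:,None]
def proj(c,X):
    K,d,R,t=c; return cv2.projectPoints(np.array(X,float).reshape(-1,1,3),cv2.Rodrigues(R)[0],t,K,d)[0].reshape(-1,2)
E
python3 - <<'E'
from h import *
print(read_state()); print(grip_depth)
for n in("scene","top","wrist"):
    im=capture(n); cv2.imwrite(f'pics/{n}0.png',im[...,::-1])
    c=cal(n); print(n, -c[2].T@c[3], c[2][2])
E
```

```text
pics
{'t': 0.0, 'joint_positions': array([-73.6185855 ,  18.43980401,  -4.01523274,  83.17504629,
         1.29845709,  78.54119461,  -3.25889918]), 'joint_vel': array([-0.00524324, -0.06303326, -0.01796292, -0.03505738, -0.03050312,
        0.02488047, -0.07649169]), 'joint_efforts': array([ 1.91862350e-04, -4.91281843e+01, -4.03685309e-01, -3.12534535e+01,
       -6.39386033e-02,  4.36688215e-02,  1.53227193e-04]), 'tcp_pos': array([174.43268337, 625.57883058, 221.45180095]), 'orientation': array([[-9.63302548e-01,  2.68417716e-01, -3.62540076e-04],
       [ 2.68417912e-01,  9.63300681e-01, -1.90301913e-03],
       [-1.61568947e-04, -1.93049543e-03, -9.99998124e-01]]), 'wrist_force': array([-0.78788227,  0.02520666, -0.94448217]), 'wrist_torque': array([0.08036138, 0.01822709, 0.00106209]), 'finger_force': 0.0, 'gripper_width': 1.0004081095623618}
18.700000000000003
scene [1485.72063493  698.87293135  962.03494944] [-0.63527702 -0.52309116 -0.5681538 ]
top [ 304.68631375  -42.84198711 1710.97488164] [ 0.15946516 -0.00396867 -0.98719558]
wrist [104.00652217 646.51196766 382.38773656] [ 0.26417219 -0.07297261 -0.961711  ]
```

View pics/top0.png

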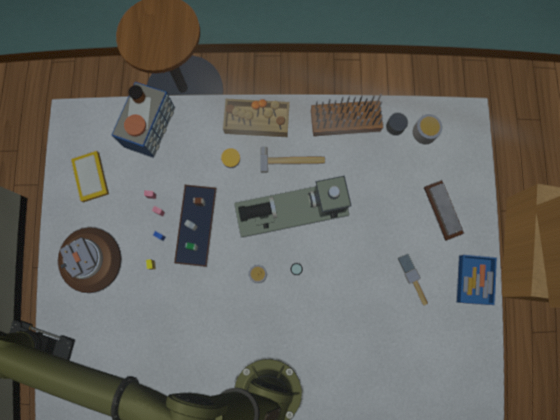

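View pics/scene0.png

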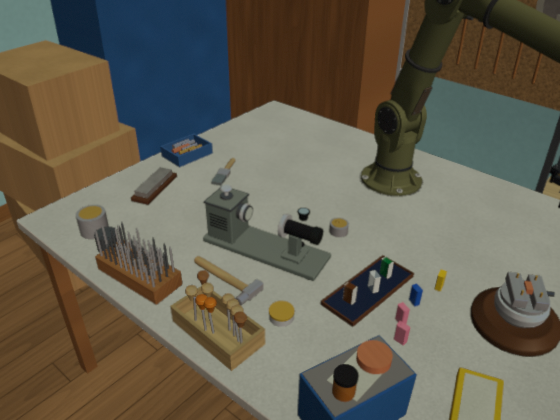

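The top view shows the viewer at about (293,207), with the lamp house at (334,194) and eyepiece at (257,210). The tray is at (195,225), with brown, white/clear and green blanks at (198,201), (190,225) and (190,246). The blue, pink and yellow look-alikes lie to its left. Next is a rough measurement to plan the approach.

Run:
```python
from h import *
im=cv2.imread('pics/top0.png'); c=cal('top')
cv2.imwrite('pics/top_crop.png',cv2.resize(im[145:285,130:365],None,fx=3.4,fy=3.4,interpolation=cv2.INTER_CUBIC))
print('plunger',plane(c,[[335,192]],182.5).round(0))
print('deck',plane(c,[[236,204],[240,236],[350,212],[345,178]],22).round(0))
print('tray corners',plane(c,[[183,184],[216,187],[208,266],[175,262]],14).round(0))
print('blanks',plane(c,[[198,201],[190,225],[190,246]],45).round(0))
w=cal('wrist'); print(w[0],w[2])
print(proj(w,[[174,625,0]]))
```

```text
plunger [[ 625. -208.  182.]]
deck [[ 619.  106.   22.]
 [ 511.   91.   22.]
 [ 591. -275.   22.]
 [ 707. -261.   22.]]
tray corners [[690. 288.  14.]
 [679. 175.  14.]
 [413. 197.  14.]
 [426. 308.  14.]]
blanks [[625. 230.  45.]
 [545. 254.  45.]
 [476. 253.  45.]]
[[304.64049582   0.         291.2419878 ]
 [  0.         304.64049582 207.34631192]
 [  0.           0.           1.        ]] [[ 2.67772384e-01  9.63482097e-01  4.47340226e-04]
 [ 9.26558690e-01 -2.57637823e-01  2.74065224e-01]
 [ 2.64172188e-01 -7.29726114e-02 -9.61711003e-01]]
[[289.5491361  180.32219242]]
```

View pics/wrist0.png

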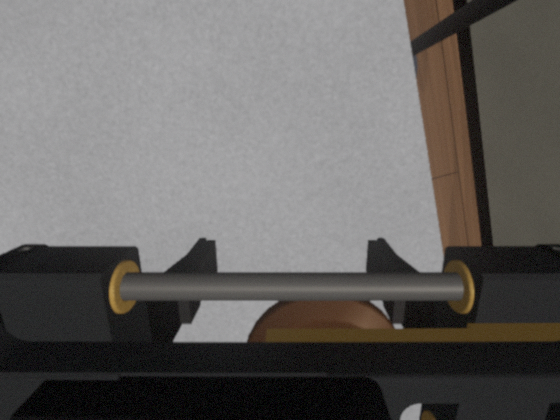

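The wrist view shows bare bench under the fingers, with the fingertips near (205,240) and (378,240). I'll lift, turn toward the viewer's yaw (about 12.9°) and go above the tray.

```bash
python3 -m crank '[[[0,0,-10,0,0,7,0],[0,0,-10,0,0,7,0],[0,0,-10,0,0,7,0],[0,0,-10,0,0,7,0],[0,0,-10,0,0,7,0],[0,0,-10,0,0,7,0],[0,0,-10,0,0,7,0],[0,0,-10,0,0,7,0]]]' && python3 -m crank '[[[0,0,0,0,0,5.5,0],[-35.5,19,0,0,0,0,0],[-35.5,19,0,0,0,0,0],[-35.5,19,0,0,0,0,0],[-35.5,19,0,0,0,0,0],[-35.5,19,0,0,0,0,0],[-35.5,19,0,0,0,0,0],[-35.5,19,0,0,0,0,0]]]' && python3 -m crank '[[[-35.5,19,0,0,0,0,0],[-35.5,19,0,0,0,0,0],[-35.5,19,0,0,0,0,0],[-35.5,19,0,0,0,0,0],[-35.5,19,0,0,0,0,0],[-35.5,19,0,0,0,0,0],[-35.5,19,0,0,0,0,0],[0,0,0,0,0,0,0]]]'
python3 - <<'E'
from h import *
s=read_state(); print(s['t'],s['tcp_pos'],s['orientation'][:,1],s['gripper_width'],np.abs(s['joint_vel']).max())
im=capture('wrist'); cv2.imwrite('pics/w1.png',im[...,::-1])
E
```

```text
t: 0.82
tcp_pos: [174.4, 625.9, 302.6]
orientation: [[-0.31, 0.951, -0.0], [0.951, 0.31, -0.001], [-0.001, -0.0, -1.0]]
wrist_force: [-1.1, -0.1, -0.5]
gripper_width: 0.477
finger_force: 0.0
t: 1.48
tcp_pos: [360.7, 411.8, 302.4]
orientation: [[-0.224, 0.975, -0.0], [0.975, 0.224, 0.0], [0.0, -0.0, -1.0]]
wrist_force: [1.0, 1.0, 1.0]
gripper_width: 0.009
finger_force: 0.0
t: 2.15
tcp_pos: [549.8, 191.2, 302.5]
orientation: [[-0.21, 0.978, 0.003], [0.978, 0.21, -0.005], [-0.006, 0.002, -1.0]]
wrist_force: [-1.2, -1.6, 0.3]
gripper_width: 0.005
finger_force: 0.0
2.15 [549.82185951 191.17017841 302.49351897] [0.97760133 0.21045608 0.00196849] 0.0047749039560043526 5.660151184945581
```

View pics/w1.png

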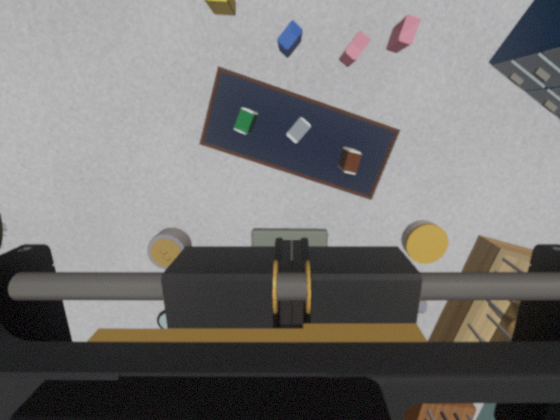

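The wrist view shows the three blanks on the felt: green (246,121), clear with white edges (298,130) and brown (351,160). The look-alikes are outside the tray at about (290,37), (357,46), (405,30) and (222,5). The plunger comes first, so I'll move past it to view it.

```bash
python3 -m crank '[[[-35,0,0,0,0,0,0],[-35,-1,0,0,0,0,0],[-35,-1,0,0,0,0,0],[-35,-1,0,0,0,0,0],[-35,-1,0,0,0,0,0],[-35,-1,0,0,0,0,0],[-35,-1,0,0,0,0,0],[-35,0,0,0,0,0,0]]]' >/dev/null&& python3 -m crank '[[[-35,-1,0,0,0,0,0],[-35,-1,0,0,0,0,0],[-35,-1,0,0,0,0,0],[-35,-1,0,0,0,0,0],[-35,-1,0,0,0,0,0],[-35,-1,0,0,0,0,0],[0,0,0,0,0,0,0],[0,0,0,0,0,0,0]]]'
python3 - <<'E'
from h import *
s=read_state()
im=capture('wrist'); cv2.imwrite('pics/w2.png',im[...,::-1])
E
```

```text
t: 3.53
tcp_pos: [642.2, -280.7, 301.3]
orientation: [[-0.22, 0.975, -0.002], [0.975, 0.22, 0.0], [0.0, -0.002, -1.0]]
wrist_force: [0.0, 0.9, 0.4]
gripper_width: 0.005
finger_force: 0.0
```

View pics/w2.png

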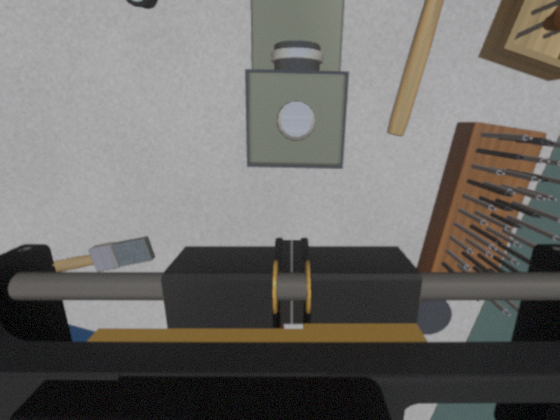

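The wrist view shows the plunger head at (296,120). The lamp-house top has corners at about (247,70), (348,72), (343,166) and (248,165), with the lens barrel at (298,55).

Run:
```python
from h import *
im=cv2.imread('pics/w2.png'); c=cal('wrist'); s=read_state()
hsv=cv2.cvtColor(im,cv2.COLOR_BGR2HSV)
g=im[95:145,270:322].astype(int); m=((g.max(2)-g.min(2)<25)&(g.max(2)>130)|(g[...,0]>g[...,1]+2)).astype(np.uint8)*255
m=cv2.morphologyEx(m,cv2.MORPH_OPEN,np.ones((3,3)))
k=max(cv2.findContours(m,0,2)[0],key=cv2.contourArea); e=cv2.minEnclosingCircle(k); print(e, cv2.contourArea(k))
P=plane(c,[[270+e[0][0],95+e[0][1]],[270+e[0][0]+e[1],95+e[0][1]]],182.5); print(P, np.linalg.norm(P[1]-P[0])*2)
# house top: edges by greenish light mask
b=im[55:185,230:365]; h=cv2.cvtColor(b,cv2.COLOR_BGR2HSV); ctr=im[150,270]; print(ctr, im[180,300], h[95,40])
q=(np.abs(b.astype(int)-ctr).max(2)<22).astype(np.uint8)*255; q=cv2.morphologyEx(q,cv2.MORPH_OPEN,np.ones((5,5)))
k=max(cv2.findContours(q,0,2)[0],key=cv2.contourArea); box=cv2.boxPoints(cv2.minAreaRect(k))+[230,55]; print(box)
B=plane(c,box,150); print(B.round(1), np.linalg.norm(B-np.roll(B,-1,0),axis=1), B.mean(0))
T=s['tcp_pos'];R=s['orientation']; print('to head centre in tool:',R.T@(np.append(P[0][:2],182.5)-T))
```

```text
((26.1477108001709, 23.960472106933594), 18.50581932067871) 985.5
[[ 631.99674526 -201.65180512  182.5       ]
 [ 647.92575311 -197.98379475  182.5       ]] 32.69174765582086
[111 121 115] [167 167 166] [ 48  21 121]
[[247.27901459 161.77016449]
 [249.03766632  72.07917023]
 [344.1775589   73.944664  ]
 [342.41890717 163.63565826]]
[[ 593.3 -253.4  150. ]
 [ 579.1 -169.6  150. ]
 [ 667.5 -150.9  150. ]
 [ 688.7 -233.5  150. ]] [85.01377131 90.35358551 85.18470214 97.4153216 ] [ 632.17091669 -201.86197907  150.        ]
to head centre in tool: [ 76.93275424   6.47057447 119.2626824 ]
```

The plunger head measures (632.0, −201.7) with a 33 mm diameter, which matches the house-top centre of (632.2, −201.9). I'll move over it and descend to just above.

```bash
python3 -m crank '[[[19.3,1.6,0,0,0,0,0],[19.2,1.6,0,0,0,0,0],[19.2,1.6,0,0,0,0,0],[19.2,1.7,0,0,0,0,0],[0,0,25,0,0,0,0],[0,0,25,0,0,0,0],[0,0,30,0,0,0,0],[0,0,25,0,0,0,0]]]' && python3 -m crank '[[[0,0,2,0,0,0,0],[0,0,2,0,0,0,0],[0,0,2,0,0,0,0],[0,0,2,0,0,0,0],[0,0,2,0,0,0,0],[0,0,2,0,0,0,0],[0,0,2,0,0,0,0],[0,0,2,0,0,0,0]]]'
```

```text
t: 4.25
tcp_pos: [632.4, -198.2, 196.2]
orientation: [[-0.229, 0.974, 0.0], [0.974, 0.229, 0.003], [0.002, 0.001, -1.0]]
wrist_force: [0.6, 0.2, -0.7]
gripper_width: 0.007
finger_force: 0.0
t: 4.92
tcp_pos: [632.3, -202.8, 182.0]
orientation: [[-0.224, 0.975, 0.001], [0.975, 0.224, -0.0], [-0.0, 0.001, -1.0]]
wrist_force: [-0.8, -0.2, 3.3]
gripper_width: 0.007
finger_force: 1.6
```

```bash
python3 -m crank '[[[0,0,1.2,0,0,0,0],[0,0,1.2,0,0,0,0],[0,0,1.2,0,0,0,0],[0,0,1.2,0,0,0,0],[0,0,1.2,0,0,0,0],[0,0,1.2,0,0,0,0],[0,0,1,0,0,0,0],[0,0,0,0,0,0,0]]]' && python3 -m crank '[[[0,0,0.5,0,0,0,0],[0,0,0.5,0,0,0,0],[0,0,0.5,0,0,0,0],[0,0,0.5,0,0,0,0],[0,0,0.3,0,0,0,0],[0,0,0,0,0,0,0],[0,0,0,0,0,0,0],[0,0,0,0,0,0,0]]]'
```

```text
t: 5.58
tcp_pos: [632.4, -202.8, 174.4]
orientation: [[-0.224, 0.975, 0.001], [0.975, 0.224, -0.0], [-0.0, 0.001, -1.0]]
wrist_force: [-2.1, 1.2, 7.2]
gripper_width: 0.003
finger_force: 3.8
t: 6.25
tcp_pos: [632.4, -202.9, 172.8]
orientation: [[-0.224, 0.975, 0.002], [0.975, 0.224, 0.0], [-0.0, 0.002, -1.0]]
wrist_force: [-2.2, 1.0, 9.3]
gripper_width: 0.002
finger_force: 4.7
```

```bash
python3 -m crank '[[[0,0,0.4,0,0,0,0],[0,0,0.4,0,0,0,0],[0,0,0.4,0,0,0,0],[0,0,0.3,0,0,0,0],[0,0,0,0,0,0,0],[0,0,0,0,0,0,0],[0,0,0,0,0,0,0],[0,0,0,0,0,0,0]]]'
```

```text
t: 6.92
tcp_pos: [632.4, -202.9, 172.7]
orientation: [[-0.224, 0.975, 0.002], [0.975, 0.224, 0.001], [0.0, 0.002, -1.0]]
wrist_force: [-4.8, 1.9, 15.0]
gripper_width: 0.001
finger_force: 7.6
```

The tip has stopped at 172.7 mm and the force has risen to 15 N, so the plunger is on its stop. I'll rise and let it spring back, then move toward the gap and look.

```bash
python3 -m crank '[[[0,0,-3,0,0,0,0],[0,0,-8,0,0,0,0],[0,0,-15,0,0,0,0],[0,0,-20,0,0,0,0],[0,0,-20,0,0,0,0],[0,0,-20,0,0,0,0],[0,0,-20,0,0,0,0],[0,0,-20,0,0,0,0]]]' && python3 -m crank '[[[20,0,0,0,0,0,56],[20,0,0,0,0,0,56],[20,0,0,0,0,0,56],[0,0,0,0,0,0,56],[0,0,0,0,0,0,56],[0,0,0,0,0,0,56],[0,0,0,0,0,0,56],[0,0,0,0,0,0,56]]]'
python3 - <<'E'
from h import *
im=capture('wrist'); cv2.imwrite('pics/w3.png',im[...,::-1]); s=capture('scene');cv2.imwrite('pics/s3.png',s[...,::-1])
a=cv2.resize(s[180:275,195:335],(560,380),interpolation=cv2.INTER_CUBIC)[...,::-1]
o=np.zeros((590,800,3),np.uint8); o[:210,:560]=im[:210,:,::-1]; o[210:590,:560]=a; cv2.imwrite('pics/v3.png',o)
E
```

```text
t: 7.58
tcp_pos: [631.8, -202.5, 295.8]
orientation: [[-0.224, 0.975, -0.001], [0.975, 0.224, 0.0], [0.0, -0.001, -1.0]]
wrist_force: [0.5, -0.1, -0.1]
gripper_width: 0.006
finger_force: 0.0
t: 8.25
tcp_pos: [618.4, -145.5, 295.4]
orientation: [[-0.222, 0.975, -0.0], [0.975, 0.222, -0.001], [-0.001, -0.0, -1.0]]
wrist_force: [0.7, -0.1, -0.0]
gripper_width: 0.525
finger_force: 0.0
```

View pics/v3.png

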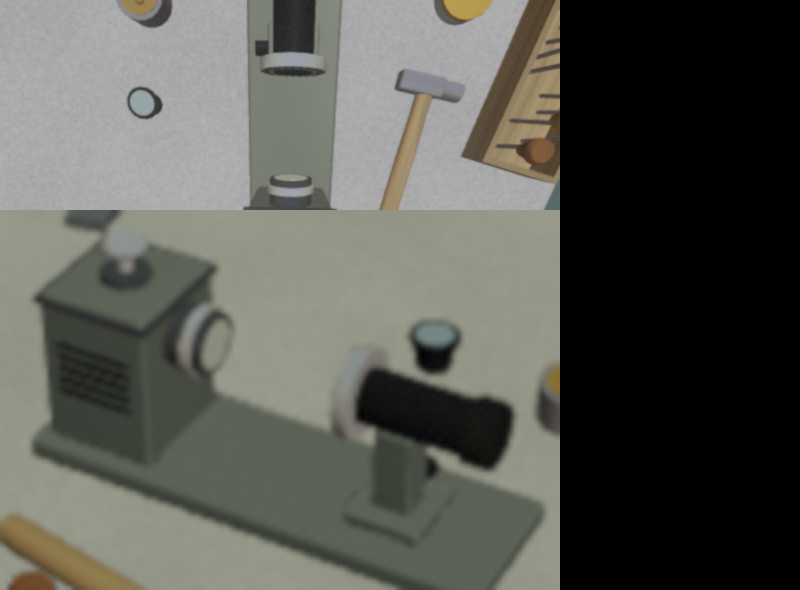

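The crop shows the plunger sprung back up. In the wrist view the analyser ring spans (260–326, 52–76) and the lens ring (268–313, 175–205). Now I'll fit the viewer's axis from the deck edges and the rings.

Run:
```python
from h import *
im=cv2.imread('pics/w3.png'); c=cal('wrist'); s=read_state()
print(s['tcp_pos'],s['t'])
g=cv2.GaussianBlur(im,(3,3),0).astype(float)
sat=g.mean(2); gx=np.gradient(sat,axis=1)
L=[];Rr=[]
for r in range(85,172,3):
    l=235+np.argmin(gx[r,235:262]); q=322+np.argmax(gx[r,322:352]); L.append([l,r]); Rr.append([q,r])
L=np.array(L);Rr=np.array(Rr)
def fit(p):
    P=plane(c,p,22)[:,:2]; v=cv2.fitLine(P.astype(np.float32),cv2.DIST_HUBER,0,.01,.01).ravel(); d=v[:2]*np.sign(v[1]); return d,v[2:]
dl,pl=fit(L);dr,pr=fit(Rr)
for d in(dl,dr): print('angle',np.degrees(np.arctan2(-d[0],d[1])))
d=dl+dr; d/=np.linalg.norm(d); n=np.array([d[1],-d[0]])
print('width',(pr-pl)@n,'centre offs vs plunger', ((pr+pl)/2-np.array([632,-201.7]))@n)
print('L',L[::7].tolist(),'R',Rr[::7].tolist())
ring=plane(c,[[260,62],[326,62],[268.5,187],[313,187]],115); print('rings',ring.round(1))
m=(ring[0]+ring[1])/2; l=(ring[2]+ring[3])/2; print(m,l,'ang from plunger to analyser',np.degrees(np.arctan2(-(m[0]-632),m[1]+201.7)))
# columns of ring bright mask
for a in (12.0,12.5,13,13.5):
    a=np.radians(a); y=np.array([-np.sin(a),np.cos(a)]); print(np.degrees(a),np.array([632,-201.7])+130*y, proj(c,[np.append(np.array([632,-201.7])+(130+55)*y+q*34*np.array([y[1],-y[0]]),115) for q in(-1,1)]).round(1).tolist())
```

```text
[ 618.49843787 -145.19873091  295.40649434] 8.35
angle 11.721906
angle 11.498531
width 118.977554 centre offs vs plunger -0.814884862266083
L [[248, 85], [248, 106], [248, 127], [249, 148], [249, 169]] R [[337, 85], [336, 106], [335, 127], [333, 148], [332, 169]]
rings [[ 559.6  -21.6  115. ]
 [ 625.7   -6.5  115. ]
 [ 594.8 -147.9  115. ]
 [ 644.3 -136.6  115. ]]
[592.65902664 -14.08620645 115.        ] [ 619.53663175 -142.29145945  115.        ] ang from plunger to analyser 11.842835902732663
12.000000000000002 [604.97148019 -74.5408119 ] [[259.4, 68.5], [325.3, 69.6]]
12.5 [603.86285019 -74.78151907] [[257.9, 68.8], [323.7, 69.3]]
13.0 [602.75636294 -75.03189158] [[256.3, 69.1], [322.2, 69.0]]
13.5 [601.6521027  -75.29191035] [[254.8, 69.4], [320.6, 68.6]]
```

The axis yaw is about 11.75° (deck 11.6°, ring line 11.85°) and the deck width measures 119 mm. That puts the gap centre at about (605.5, −74.4). Next I'll go over the tray, lower, for the clear blank.

```bash
python3 -m crank '[[[36,1.4,0,0,0,0,56],[36,1.4,0,0,0,0,56],[36,1.4,0,0,0,0,56],[36,1.4,0,0,0,0,56],[36,1.4,0,0,0,0,56],[36,1.4,0,0,0,0,56],[36,1.4,0,0,0,0,56],[36,1.4,0,0,0,0,56]]]' >/dev/null && python3 -m crank '[[[19.5,1,0,0,0,0,56],[19.5,1,0,0,0,0,56],[19.5,1,28,0,0,0,56],[19.5,0,28,0,0,0,56],[0,0,28,0,0,0,56],[0,0,28,0,0,0,56],[0,0,0,0,0,0,56],[0,0,0,0,0,0,56]]]'
python3 - <<'E'
from h import *
im=capture('wrist'); cv2.imwrite('pics/w4.png',im[...,::-1])
E
```

```text
t: 9.68
tcp_pos: [550.0, 214.9, 182.7]
orientation: [[-0.223, 0.975, -0.002], [0.975, 0.223, -0.002], [-0.001, -0.003, -1.0]]
wrist_force: [-0.2, -0.5, 0.6]
gripper_width: 0.646
finger_force: 0.0
```

View pics/w4.png

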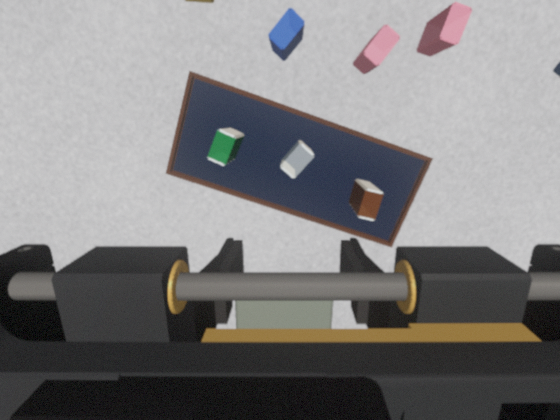

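The three blanks are at (226,147) green, (297,159) clear with white frosted edges and (366,200) brown. Only the middle one is colourless with frosted edges, so I'll confirm it in an enlarged crop.

Run:
```python
from h import *
im=cv2.imread('pics/w4.png'); c=cal('wrist')
b=im[130:190,265:330]; cv2.imwrite('pics/v4.png',cv2.resize(b,None,fx=9,fy=9,interpolation=cv2.INTER_CUBIC))
m=(b.max(2)>90).astype(np.uint8)*255
k=max(cv2.findContours(m,0,2)[0],key=cv2.contourArea); print(cv2.minAreaRect(k),cv2.approxPolyDP(k,2,True).reshape(-1,2)+[265,130])
print('cam',-c[2].T@c[3])
```

```text
((31.310340881347656, 29.275863647460938), (24.581464767456055, 36.54001235961914), 41.6335334777832) [[301 139]
 [297 140]
 [279 165]
 [280 169]
 [293 179]
 [315 155]]
cam [536.17510451 288.76055487 345.24016792]
```

View pics/v4.png

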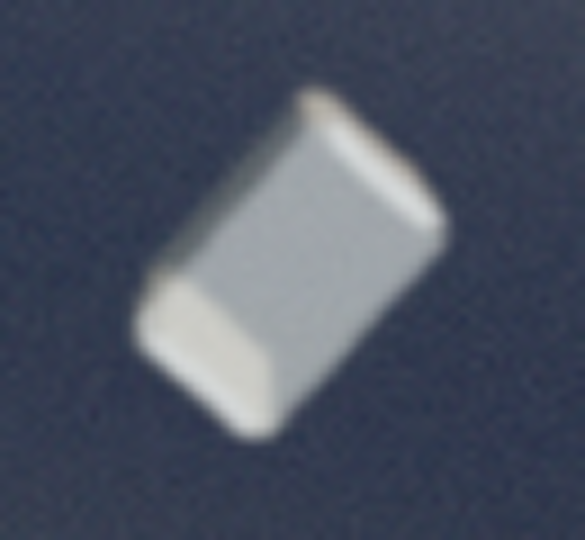

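The crop shows the clear blank: a colourless grey top with white frosted ends to the lower-left and upper-right, and its windows to the upper-left and lower-right. The lower image edges belong to the top (z = 60) and the upper edges to the base (z = 8). Now measuring its centre and yaw.

Run:
```python
from h import *
im=cv2.imread('pics/w4.png'); c=cal('wrist'); s=read_state()
b=cv2.resize(im[130:190,265:330],None,fx=8,fy=8,interpolation=cv2.INTER_CUBIC)
for th in (75,85,95,105):
    m=(b.astype(int).sum(2)/3>th).astype(np.uint8)*255
    k=max(cv2.findContours(m,0,1)[0],key=cv2.contourArea).reshape(-1,2)
    px=(k+.5)/8-.5+[265,130]
    T=plane(c,px,60)[:,:2]; B=plane(c,px,8)[:,:2]
    # lower-right edge points in picture (295..313)
    sel=(px[:,0]>297)&(px[:,0]<312)&(px[:,1]>px[:,0]*-1+ (297+159))
    sel&=px[:,1]>157
    v=cv2.fitLine(T[sel].astype(np.float32),cv2.DIST_HUBER,0,.01,.01).ravel()[:2]; v=v*np.sign(v[0])
    ang=np.degrees(np.arctan2(v[1],v[0])); w=np.array([-v[1],v[0]])
    # picture right = world +x, up = +y ; lower-left = -v (top), lower-right = -w (top)
    lo_v=np.percentile(T@v,.5); hi_vB=np.percentile(B@v,99.5); hi_vT=np.percentile(T@v,99.5)
    lo_w=np.median(T[sel]@w); hi_wB=np.percentile(B@w,99.5); hi_wT=np.percentile(T@w,99.5)
    print(th,'yaw of long axis',ang.round(1),'len',(hi_vB-lo_v).round(1),'wid',(hi_wB-lo_w).round(1), 'centre', (v*(lo_v+15)+w*(lo_w+9)).round(1),(v*(lo_v+hi_vB)/2+w*(lo_w+hi_wB)/2).round(1))
# check box corners
R=s['orientation']; print('tool y yaw',np.degrees(np.arctan2(R[1,1],R[0,1])),s['tcp_pos'])
# neighbours
for p in ([226,147],[366,200]): print(plane(c,[p],50).round(0))
```

```text
75 yaw of long axis 61.0 len 33.6 wid 20.2 centre [549.9 253.5] [549.8 255.6]
85 yaw of long axis 61.0 len 33.0 wid 19.5 centre [549.8 253.8] [549.9 255.5]
95 yaw of long axis 60.9 len 32.5 wid 19.0 centre [549.7 254.1] [549.9 255.4]
105 yaw of long axis 60.9 len 32.1 wid 18.5 centre [549.6 254.3] [549.9 255.4]
tool y yaw 12.862890169643123 [551.26485628 215.26399923 184.54853124]
[[481. 252.  50.]]
[[627. 232.  50.]]
```

The blank's centre is (549.8, 254.7) with its y axis at a yaw of 61°, and its size of about 32 × 19 mm fits. I'll turn to 61°, move over it, lower to z ≈ 100 and check.

```bash
python3 -m crank '[[[0,0,0,0,0,-6,56],[0,0,0,0,0,-6,56],[0,0,0,0,0,-6,56],[0,0,0,0,0,-6,56],[0,0,0,0,0,-6,56],[0,0,0,0,0,-6,56],[0,0,0,0,0,-6,56],[0,0,0,0,0,-6.1,56]]]' && python3 -m crank '[[[5.1,8.4,0,0,0,0,56],[5.1,8.4,0,0,0,0,56],[5.1,8.4,0,0,0,0,56],[5.1,8.5,21,0,0,0,56],[0,0,21,0,0,0,56],[0,0,21,0,0,0,56],[0,0,21,0,0,0,56],[0,0,0,0,0,0,56]]]'
python3 - <<'E'
from h import *
im=capture('wrist'); cv2.imwrite('pics/w5.png',im[...,::-1])
c=cal('wrist'); s=read_state(); print(s['tcp_pos'])
a=np.radians(61); v=np.array([np.cos(a),np.sin(a)]); w=np.array([-v[1],v[0]])
X=[np.append(np.array([549.8,254.7])+i*15*v+j*9*w,60) for i,j in((1,1),(1,-1),(-1,-1),(-1,1))]
q=proj(c,X); print(q.round(0).tolist())
o=im[...,::-1].copy(); cv2.polylines(o,[q.round().astype(int).reshape(-1,1,2)],True,(0,0,255),1); cv2.imwrite('pics/v5.png',cv2.resize(o[120:300,150:430],(784,504)))
E
```

```text
t: 10.4
tcp_pos: [552.5, 215.8, 186.8]
orientation: [[-0.877, 0.481, 0.004], [0.481, 0.877, 0.002], [-0.003, 0.004, -1.0]]
wrist_force: [0.2, 0.1, 0.1]
gripper_width: 0.646
finger_force: 0.0
t: 11.07
tcp_pos: [546.1, 255.6, 95.5]
orientation: [[-0.875, 0.484, -0.006], [0.484, 0.875, -0.003], [0.004, -0.006, -1.0]]
wrist_force: [-0.8, -0.5, -1.3]
gripper_width: 0.643
finger_force: 0.0
[547.32043368 255.80523555  97.71636002]
[[311.0, 223.0], [311.0, 247.0], [268.0, 247.0], [268.0, 223.0]]
```

View pics/v5.png

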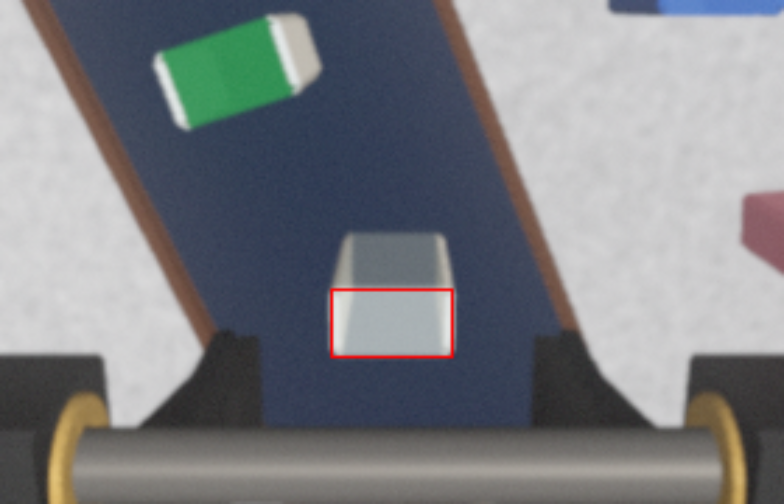

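The predicted top outline falls exactly on the blank, square between the fingers. I'll let the arm settle, then read the residual.

```bash
python3 -m crank '[[[0,0,0,0,0,0,56],[0,0,0,0,0,0,56],[0,0,0,0,0,0,56],[0,0,0,0,0,0,56],[0,0,0,0,0,0,56],[0,0,0,0,0,0,56],[0,0,0,0,0,0,56],[0,0,0,0,0,0,56]]]'
python3 - <<'E'
from h import *
s=read_state(); T=s['tcp_pos'];R=s['orientation']; print(T,R.T@(np.array([549.8,254.7,20])-T), np.degrees(np.arctan2(R[1,1],R[0,1])))
E
```

```text
t: 11.78
tcp_pos: [549.1, 255.1, 99.7]
orientation: [[-0.875, 0.485, 0.0], [0.485, 0.875, 0.0], [-0.0, 0.0, -1.0]]
wrist_force: [0.5, -0.1, -0.4]
gripper_width: 0.644
finger_force: 0.0
[549.10503986 255.13460745  99.71709799] [-8.13144042e-01 -6.42164703e-02  7.97171389e+01] 61.01813721292488
```

```bash
python3 -m crank '[[[-0.8,0,12,0,0,0,56],[0,0,14,0,0,0,56],[0,0,14,0,0,0,56],[0,0,13,0,0,0,56],[0,0,11,0,0,0,56],[0,0,8,0,0,0,56],[0,0,5,0,0,0,56],[0,0,2,0,0,0,56]]]' && python3 -m crank '[[[0,0,0,0,0,0,56],[0,0,0,0,0,0,56],[0,0,0,0,0,0,45],[0,0,0,0,0,0,40],[0,0,0,0,0,0,34],[0,0,0,0,0,0,28],[0,0,0,0,0,0,20],[0,0,0,0,0,0,20]]]' && python3 -m crank '[[[0,0,0,0,0,0,20],[0,0,0,0,0,0,20],[0,0,0,0,0,0,20],[0,0,0,0,0,0,20],[0,0,-2,0,0,0,20],[0,0,-4,0,0,0,20],[0,0,-6,0,0,0,20],[0,0,-8,0,0,0,20]]]'
```

```text
t: 12.45
tcp_pos: [549.3, 254.5, 19.5]
orientation: [[-0.875, 0.484, -0.001], [0.484, 0.875, -0.001], [0.001, -0.001, -1.0]]
wrist_force: [0.2, 0.0, 0.3]
gripper_width: 0.645
finger_force: 0.0
t: 13.12
tcp_pos: [549.8, 254.7, 20.8]
orientation: [[-0.875, 0.484, 0.0], [0.484, 0.875, 0.0], [-0.0, 0.0, -1.0]]
wrist_force: [-0.5, -0.5, 1.3]
gripper_width: 0.341
finger_force: 30.0
t: 13.78
tcp_pos: [549.4, 254.6, 40.6]
orientation: [[-0.875, 0.484, -0.001], [0.484, 0.875, -0.001], [0.0, -0.001, -1.0]]
wrist_force: [0.3, 0.5, -0.7]
gripper_width: 0.345
finger_force: 30.0
```

Held: the opening is 30.0 mm at 30 N, and the blank's centre is about 13.2 mm above the TCP. I'll raise and turn to the viewer's yaw, then carry it over the gap.

```bash
python3 -m crank '[[[0,0,-15,0,0,3,20],[0,0,-25,0,0,6,20],[0,0,-30,0,0,7,20],[0,0,-30,0,0,7.1,20],[0,0,-30,0,0,7.1,20],[0,0,-30,0,0,7,20],[0,0,-25,0,0,6,20],[0,0,-15,0,0,6,20]]]' && python3 -m crank '[[[-10,-0.4,0,0,0,0,20],[-16,-0.6,0,0,0,0,20],[-22,-0.8,0,0,0,0,20],[-26,-1,0,0,0,0,20],[-28,-1,0,0,0,0,20],[-28,-1,0,0,0,0,20],[-28,-1,0,0,0,0,20],[-28,-1,0,0,0,0,20]]]' && python3 -m crank '[[[-28,-1,0,0,0,0,20],[-28,-1,0,0,0,0,20],[-26,-1,0,0,0,0,20],[-22,-0.8,0,0,0,0,20],[-18,-0.7,0,0,0,0,20],[-13,-0.6,0,0,0,0,20],[-8,-0.4,0,0,0,0,20],[-4,0,0,0,0,0,20]]]' && python3 -m crank '[[[0,0,0,0,0,0,20],[0,0,0,0,0,0,20],[0,0,0,0,0,0,20],[0,0,0,0,0,0,20],[0,0,0,0,0,0,20],[0,0,0,0,0,0,20],[0,0,0,0,0,0,20],[0,0,0,0,0,0,20]]]'
python3 - <<'E'
from h import *
im=capture('wrist'); cv2.imwrite('pics/w6.png',im[...,::-1])
s=read_state(); T=s['tcp_pos'];R=s['orientation']; print(T,R.T@(np.array([605.5,-74.4,101.8])-T), np.degrees(np.arctan2(R[1,1],R[0,1])),s['gripper_width'])
E
```

```text
t: 14.45
tcp_pos: [550.9, 255.1, 245.1]
orientation: [[-0.2, 0.98, 0.005], [0.98, 0.2, 0.003], [0.002, 0.005, -1.0]]
wrist_force: [1.1, -0.1, -0.5]
gripper_width: 0.341
finger_force: 30.0
t: 15.12
tcp_pos: [580.0, 67.6, 238.8]
orientation: [[-0.206, 0.979, -0.003], [0.979, 0.206, -0.001], [-0.001, -0.003, -1.0]]
wrist_force: [1.0, 0.8, -1.3]
gripper_width: 0.34
finger_force: 30.0
t: 15.78
tcp_pos: [604.6, -76.8, 239.3]
orientation: [[-0.203, 0.979, -0.002], [0.979, 0.203, -0.001], [-0.0, -0.002, -1.0]]
wrist_force: [-0.2, -0.2, -0.4]
gripper_width: 0.344
finger_force: 30.0
t: 16.45
tcp_pos: [606.0, -73.5, 240.6]
orientation: [[-0.205, 0.979, 0.0], [0.979, 0.205, 0.0], [0.0, 0.0, -1.0]]
wrist_force: [-0.3, -0.3, -0.4]
gripper_width: 0.342
finger_force: 30.0
[606.01067255 -73.54735209 240.61590766] [ -0.73192175  -0.70054956 138.81576832] 11.844614696356931 0.3402831139271789
```

View pics/w6.png

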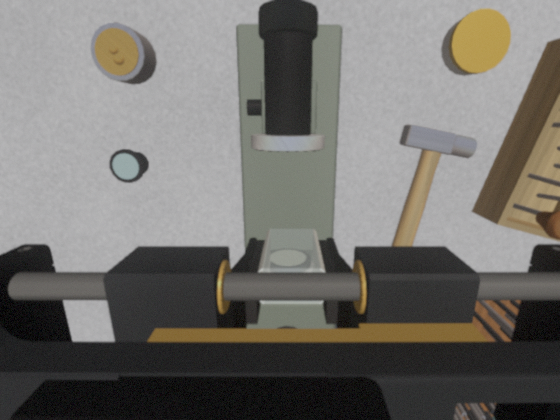

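The view shows the blank upright between the pads at about (290,262), the analyser ring at (252–323, 135–150) and the eyepiece end of the deck at row 26. I'll use this to cross-check the gap centre and the yaw, and to check the held blank's offset.

Run:
```python
from h import *
im=cv2.imread('pics/w6.png'); c=cal('wrist'); s=read_state()
g=cv2.GaussianBlur(im,(3,3),0).astype(float).mean(2); gx=np.gradient(g,axis=1); gy=np.gradient(g,axis=0)
L=np.array([[230+np.argmin(gx[r,230:252]),r] for r in range(35,215,4)]); Q=np.array([[328+np.argmax(gx[r,328:350]),r] for r in range(35,215,4)])
F=np.array([[x,15+np.argmin(gy[15:38,x])] for x in list(range(242,256))+list(range(322,336))])
def fit(p):
    P=plane(c,p,22)[:,:2]; v=cv2.fitLine(P.astype(np.float32),cv2.DIST_HUBER,0,.01,.01).ravel(); return v[:2]*np.sign(v[1]),v[2:]
dl,pl=fit(L);dr,pr=fit(Q); d=(dl+dr)/np.linalg.norm(dl+dr); n=np.array([d[1],-d[0]])
fy=np.median(plane(c,F,22)[:,:2]@d)
print('angs',[np.degrees(np.arctan2(-q[0],q[1])) for q in(dl,dr)],'width',(pr-pl)@n)
C=n*((pl+pr)@n/2)+d*(fy-185); print('gap centre from deck edges+end',C)
b=im[125:155,245:330]; m=(b.min(2)>140).astype(np.uint8)*255
r0=[np.where(m[i])[0][[0,-1]]+245 for i in range(30) if m[i].any()]; 
rr=plane(c,[[251.5,143],[323.5,143]],115)[:,:2]; print('ring centre',rr.mean(0),'dia',np.linalg.norm(rr[1]-rr[0]),'gap',rr.mean(0)-55*d, 'lateral of ring vs deck',(rr.mean(0)-C)@n)
# held blank: top corners expected (TCP yaw frame): centre x offset 0, top 39.2 above TCP
R=s['orientation'];T=s['tcp_pos']
print(proj(c,[T+R@np.array([a,b,-39.2]) for a,b in((9,13),(9,-13),(-9,-13),(-9,13))]).round(0).tolist(), proj(c,[T+R@np.array([9,0,12.8])]).round(0))
```

```text
angs [np.float32(11.562032), np.float32(11.497273)] width 118.62795
gap centre from deck edges+end [605.83472488 -79.46683991]
ring centre [593.32988288 -19.28219672] dia 66.38714144896137 gap [604.32301261 -73.1723754 ] lateral of ring vs deck -0.22310157813832562
[[316.0, 276.0], [257.0, 276.0], [259.0, 311.0], [315.0, 311.0]] [[288. 234.]]
```

Run:
```python
from h import *
a=cv2.imread('pics/w3.png').mean(2); b=cv2.imread('pics/w6.png').mean(2)
print('w6 ring',130,b[130:156,284:291].mean(1).round().astype(int).tolist())
print('w3 ring',46,a[46:82,290:297].mean(1).round().astype(int).tolist())
print('w3 lens',168,a[168:212,287:294].mean(1).round().astype(int).tolist())
c=cal('wrist'); K,d,R6,t6=c; o6=-R6.T@t6; s=read_state()
off=s['orientation'].T@(o6-s['tcp_pos'])
# w3 pose: tcp known, orientation yaw 12.83
a3=np.radians(12.83); Rn=np.array([[-np.sin(a3),np.cos(a3),0],[np.cos(a3),np.sin(a3),0],[0,0,-1]]); T3=np.array([618.498,-145.199,295.406])
Rc=(Rn@s['orientation'].T)@R6.T; o=Rn@off+T3; c3=(K,d,Rc.T,-Rc.T@o)
yv=np.array([-np.sin(np.radians(11.7)),np.cos(np.radians(11.7)),0]); G=np.array([605.5,-74.4,0])
f=lambda c,px,z:((plane(c,px,z)-G)@yv).round(1)
print('w6 rows 134..152 z149 viewer y',f(c,[[287,r] for r in range(134,154,2)],149))
print('w3 rows 50..78 z149',f(c3,[[293,r] for r in range(50,80,2)],149))
print('w3 rows 170..206 z142',f(c3,[[290,r] for r in range(170,210,2)],142))
```

```text
w6 ring 130 [49, 48, 48, 49, 60, 93, 136, 160, 165, 166, 166, 166, 166, 165, 165, 164, 164, 164, 164, 163, 153, 127, 120, 124, 124, 124]
w3 ring 46 [49, 50, 52, 50, 51, 78, 125, 153, 161, 162, 162, 162, 162, 160, 161, 161, 161, 161, 161, 150, 112, 76, 65, 59, 46, 41, 42, 41, 45, 64, 94, 118, 123, 124, 123, 124]
w3 lens 168 [120, 119, 119, 120, 120, 122, 131, 144, 147, 147, 148, 150, 141, 99, 77, 77, 79, 79, 80, 98, 132, 159, 166, 166, 166, 167, 166, 159, 136, 96, 79, 78, 78, 77, 78, 78, 78, 77, 75, 73, 69, 75, 80, 95]
w6 rows 134..152 z149 viewer y [65.8 64.3 62.7 61.1 59.5 57.9 56.3 54.7 53.1 51.5]
w3 rows 50..78 z149 [66.  64.3 62.7 61.  59.3 57.6 55.9 54.2 52.5 50.8 49.1 47.4 45.6 43.9
 42.2]
w3 rows 170..206 z142 [-45.6 -47.6 -49.7 -51.8 -53.9 -56.1 -58.2 -60.3 -62.4 -64.6 -66.7 -68.9
 -71.1 -73.2 -75.4 -77.6 -79.8 -82.  -84.3 -86.5]
```

The analyser face (measured at y = +52.7) and the lens face (about −57) both put the gap centre about 2 mm further toward the lamp. The target is therefore (605.6, −76.4) with TCP z = 101.8. I'll lower it smoothly.

```bash
python3 -m crank '[[[-1.4,-0.5,4,0,0,0,20],[-1.3,-0.5,8,0,0,0,20],[0,0,10,0,0,0,20],[0,0,10,0,0,0,20],[0,0,10,0,0,0,20],[0,0,10,0,0,0,20],[0,0,10,0,0,0,20],[0,0,10,0,0,0,20]]]' && python3 -m crank '[[[0,0,10,0,0,0,20],[0,0,10,0,0,0,20],[0,0,10,0,0,0,20],[0,0,10,0,0,0,20],[0,0,10,0,0,0,20],[0,0,8,0,0,0,20],[0,0,5.8,0,0,0,20],[0,0,3,0,0,0,20]]]' && python3 -m crank '[[[0,0,0,0,0,0,20],[0,0,0,0,0,0,20],[0,0,0,0,0,0,20],[0,0,0,0,0,0,20],[0,0,0,0,0,0,20],[0,0,0,0,0,0,20],[0,0,0,0,0,0,20],[0,0,0,0,0,0,20]]]'
python3 - <<'E'
from h import *
for n in('wrist','scene'): cv2.imwrite(f'pics/{n}7.png',capture(n)[...,::-1])
s=read_state(); T=s['tcp_pos'];R=s['orientation']; print(s['t'],T,R.T@(np.array([605.6,-76.4,101.8])-T), np.degrees(np.arctan2(R[1,1],R[0,1])),s['gripper_width'],s['finger_force'],s['wrist_force'])
E
```

```text
t: 17.17
tcp_pos: [605.3, -76.5, 167.2]
orientation: [[-0.205, 0.979, -0.001], [0.979, 0.205, 0.0], [0.0, -0.0, -1.0]]
wrist_force: [-0.3, 0.2, -1.3]
gripper_width: 0.345
finger_force: 30.0
t: 17.83
tcp_pos: [605.1, -76.5, 100.6]
orientation: [[-0.205, 0.979, -0.001], [0.979, 0.205, -0.0], [0.0, -0.001, -1.0]]
wrist_force: [-0.2, -0.2, -0.8]
gripper_width: 0.345
finger_force: 30.0
t: 18.5
tcp_pos: [605.6, -76.5, 101.9]
orientation: [[-0.205, 0.979, 0.0], [0.979, 0.205, 0.0], [0.0, 0.0, -1.0]]
wrist_force: [0.5, 0.1, -0.9]
gripper_width: 0.342
finger_force: 30.0
18.6 [605.54572054 -76.53210121 101.78904152] [ 0.11817342  0.08020186 -0.01094451] 11.826365788776265 0.3427152886036395 29.999935026280582 [-0.06593608 -0.26492108 -0.49095338]
```

At the target. Before handing in, a numeric check that the blank has not shifted in the grip, comparing its lower front edge before the grasp and now.

Run:
```python
from h import *
K,d,R6,t6=cal('wrist'); s=read_state(); R=s['orientation'];T=s['tcp_pos']; off=R.T@(-R6.T@t6-T)
def camat(T,yaw):
    a=np.radians(yaw); Rn=np.array([[-np.sin(a),np.cos(a),0],[np.cos(a),np.sin(a),0],[0,0,-1]]); Rc=Rn@R.T@R6.T; return (K,d,Rc.T,-Rc.T@(Rn@off+T)),Rn
c5,R5=camat(np.array([547.32,255.81,97.72]),61.0)
w=np.array([-np.sin(np.radians(61)),np.cos(np.radians(61)),0])
print('w5 pred base/top front edge',proj(c5,[np.array([549.8,254.7,8])+9*w,np.array([549.8,254.7,60])+9*w]).round(1).tolist())
p=lambda f,x,a,b:cv2.imread(f).mean(2)[a:b,x-4:x+5].mean(1).round().astype(int).tolist()
print('w5 190..',p('pics/w5.png',290,194,232))
for f,n in(('pics/w6.png','w6'),('pics/wrist7.png','w7')): print(n,'216..',p(f,290,216,262))
c7,R7=camat(T,11.83)
for x in(0,2):
  for dz in(0,3): print(x,dz,'bottom,top front rows',proj(c7,[T+R7@np.array([9+x,0,12.8+dz]),T+R7@np.array([9+x,0,-39.2+dz])]).round(1)[:,1])
```

```text
w5 pred base/top front edge [[289.0, 205.0], [288.6, 225.0]]
w5 190.. [67, 66, 66, 66, 66, 65, 66, 67, 75, 93, 106, 111, 111, 110, 110, 111, 110, 110, 110, 111, 109, 111, 111, 111, 110, 110, 112, 120, 144, 168, 176, 176, 175, 175, 175, 175, 176, 175]
w6 216.. [122, 123, 122, 122, 122, 124, 122, 121, 123, 122, 122, 123, 127, 135, 139, 139, 138, 138, 138, 137, 138, 138, 138, 137, 138, 138, 138, 137, 137, 137, 137, 136, 131, 131, 144, 150, 150, 150, 151, 150, 149, 150, 150, 149, 150, 150]
w7 216.. [129, 129, 129, 128, 129, 128, 128, 128, 129, 128, 128, 129, 134, 142, 145, 145, 145, 145, 146, 144, 145, 144, 145, 144, 144, 144, 145, 145, 145, 145, 145, 145, 145, 144, 144, 144, 144, 144, 144, 145, 144, 144, 144, 144, 143, 144]
0 0 bottom,top front rows [234.2 276.1]
0 3 bottom,top front rows [232.5 272.9]
2 0 bottom,top front rows [231.1 272.1]
2 3 bottom,top front rows [229.4 268.9]
```

The blank appears about 2.5 mm further toward the analyser in the grip than assumed. I'll check the lateral offset the same way before trimming.

Run:
```python
from h import *
s=read_state(); R=s['orientation'];T=s['tcp_pos']; c=cal('wrist')
im=cv2.imread('pics/wrist7.png').mean(2)
for r0 in(232,240,250): 
    p=im[r0-2:r0+3].mean(0).round().astype(int); print(r0,'240..275',p[240:275].tolist(),'302..338',p[302:338].tolist())
print(proj(c,[T+R@np.array([x,y,z]) for x,z in((11,12.8),(9,12.8),(11,-10)) for y in(-15,-13,13,15)]).round(1).tolist())
# finger inner tips
print(proj(c,[T+R@np.array([9.5,y,0]) for y in(-15,15)]).round(1).tolist())
```

```text
232 240..275 [129, 127, 129, 129, 128, 128, 128, 129, 128, 127, 128, 128, 127, 129, 127, 128, 128, 128, 128, 128, 128, 127, 127, 128, 127, 128, 127, 128, 135, 144, 148, 145, 145, 145, 144] 302..338 [145, 145, 146, 146, 145, 146, 145, 146, 145, 146, 144, 148, 154, 155, 147, 137, 133, 131, 130, 132, 131, 131, 132, 132, 131, 132, 133, 132, 133, 133, 133, 133, 132, 133, 133, 132]
240 240..275 [128, 129, 128, 128, 128, 128, 127, 123, 109, 81, 58, 50, 46, 46, 46, 51, 62, 77, 81, 82, 83, 81, 82, 89, 104, 122, 130, 140, 146, 141, 143, 144, 145, 145, 144] 302..338 [144, 145, 145, 145, 145, 145, 146, 145, 145, 146, 143, 139, 142, 152, 157, 152, 131, 101, 85, 83, 84, 84, 84, 82, 69, 53, 47, 48, 46, 45, 54, 69, 98, 122, 131, 133]
250 240..275 [127, 128, 127, 125, 116, 89, 57, 42, 38, 39, 40, 38, 39, 39, 41, 46, 46, 47, 47, 46, 47, 60, 90, 116, 129, 141, 146, 142, 138, 137, 140, 143, 144, 145, 144] 302..338 [144, 145, 145, 146, 145, 145, 144, 144, 145, 143, 141, 138, 136, 138, 143, 151, 157, 152, 124, 78, 51, 46, 47, 46, 46, 49, 45, 42, 39, 40, 39, 41, 41, 43, 50, 77]
[[263.1, 231.1], [266.4, 231.1], [309.4, 231.1], [312.7, 231.1], [263.2, 234.2], [266.5, 234.2], [309.3, 234.2], [312.6, 234.2], [259.4, 246.0], [263.1, 246.0], [311.9, 246.0], [315.6, 246.0]]
[[261.2, 241.5], [314.2, 241.5]]
```

Fingers and blank both appear about 3.6 px right of and 5 px above the calibration's prediction. This is a hand-eye bias of roughly (+2.7, +2.1) mm in tool x, y. The deck and ring, at different depths, agree laterally, so the bias is a translation. The viewer measurements carry the same bias, so I'll trim the tool by (−2.6, −2.2) and check with ring, deck and blank in one picture.

```bash
python3 -m crank '[[[-0.6,-0.5,0,0,0,0,20],[-0.7,-0.6,0,0,0,0,20],[-0.7,-0.6,0,0,0,0,20],[-0.6,-0.5,0,0,0,0,20],[0,0,0,0,0,0,20],[0,0,0,0,0,0,20],[0,0,0,0,0,0,20],[0,0,0,0,0,0,20]]]'
python3 - <<'E'
from h import *
im=capture('wrist'); cv2.imwrite('pics/wrist8.png',im[...,::-1]); c=cal('wrist'); s=read_state(); T=s['tcp_pos'];R=s['orientation']
e=np.array([2.7,2.1,0])
g=cv2.GaussianBlur(im,(3,3),0).astype(float).mean(2); gx=np.gradient(g,axis=1)
tool=lambda px,z:(plane(c,px,z)-T)@R-e
for r in (180,195,210,220):
    l=200+np.argmin(gx[r,200:250]); q=330+np.argmax(gx[r,330:380]); A=tool([[l,r],[q,r]],22); print('deck',r,l,q,'mid y',A[:,1].mean().round(2),'w',(A[1]-A[0])[1].round(1))
# ring: bright rows
for r in range(20,150,6):
    row=im[r,200:390].min(1)>140; 
for z in (115,):
    for r in range(60,130,4):
        row=np.where((g[r,230:350]<75))[0]
        l=np.argmin(gx[r,225:290])+225;q=np.argmax(gx[r,290:365])+290
        print(r,g[r,287].round(),l,q,tool([[l,r],[q,r]],z)[:,1].round(1),end='; ')
E
```

```text
t: 19.27
tcp_pos: [603.9, -79.5, 101.8]
orientation: [[-0.205, 0.979, 0.0], [0.979, 0.205, 0.0], [0.0, 0.0, -1.0]]
wrist_force: [-0.2, 0.4, -0.5]
gripper_width: 0.344
finger_force: 30.0
deck 180 217 364 mid y -0.57 w 117.7
deck 195 218 363 mid y -0.57 w 117.6
deck 210 219 362 mid y -0.57 w 117.6
deck 220 220 361 mid y -0.57 w 117.1
60 40.0 245 338 [-20.7  20.6]; 64 40.0 245 338 [-20.7  20.6]; 68 40.0 245 338 [-20.8  20.7]; 72 42.0 245 337 [-20.8  20.3]; 76 40.0 245 337 [-20.9  20.4]; 80 39.0 225 337 [-30.   20.5]; 84 41.0 245 337 [-21.   20.5]; 88 41.0 245 337 [-21.1  20.6]; 92 41.0 245 336 [-21.2  20.2]; 96 40.0 225 336 [-30.4  20.3]; 100 41.0 225 336 [-30.5  20.4]; 104 41.0 246 336 [-20.9  20.4]; 108 43.0 246 336 [-21.   20.5]; 112 45.0 246 336 [-21.1  20.6]; 116 44.0 246 335 [-21.1  20.2]; 120 46.0 247 335 [-20.7  20.2]; 124 49.0 247 335 [-20.8  20.3]; 128 48.0 247 335 [-20.9  20.4];
```

The tube (−0.2 mm) and the deck (−0.6 mm) are now centred on the blank and symmetric in yaw, with a 30 N grip and a steady arm. Handing in.

```bash
python3 -m crank '[[[0,-0.3,0,0,0,0,20],[0,0,0,0,0,0,20],[0,0,0,0,0,0,20],[0,0,0,0,0,0,20],[0,0,0,0,0,0,20],[0,0,0,0,0,0,20],[0,0,0,0,0,0,20],[0,0,0,0,0,0,20]]]' && python3 -c "
from workcell import close_job; print(close_job())"
```

```text
t: 19.98
tcp_pos: [603.6, -79.6, 101.8]
orientation: [[-0.205, 0.979, 0.0], [0.979, 0.205, 0.0], [0.0, 0.0, -1.0]]
wrist_force: [0.0, 0.5, -0.9]
gripper_width: 0.345
finger_force: 30.0
the job is handed in; nothing more can be done
None
```

I pressed the plunger to its stop and let it spring back, then picked the clear blank by its frosted edges. I handed in at about 20 s of the 54 s with it held steady, upright and square in the middle of the light path, about 0.5 mm off the beam axis by my measurements; no verdict was returned.

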